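# Hold the pantry lock box unlocked

## Robot

A 6-joint arm with a two-finger parallel gripper is mounted at the origin on the work surface. World frame = base frame: x ahead of the robot, y to its left, z up, the work surface at z = 0. Lengths are in mm, angles in degrees, forces in N, time in s.
With the tool pointing down it reaches from about 350 to 850 mm from the base axis. Payload 8.1 kg.
Tool frame: the origin (TCP) lies midway between the tips of the shut fingers; the grasp point (between the pads) lies 19 mm behind it; z points along the fingers, y is the line along which they close (so a half turn about z gives the same grasp; the last joint's range is limited). The gripper opens to 85 mm and grips with 20 to 120 N. Pads are 22 mm wide; open, the fingers measure 114 mm over their backs; the gripper's body (76 mm by 85 mm) begins 54 mm behind the grasp point. The pads swing forward as they close: fully open they stand 13 mm farther back than shut.
Start: joints at [62.143, 7.471, 85.268, -0, 87.261, -4.893], TCP at [234.073, 552.463, 231.292] pointing down, gripper open.
Joint ranges: [-169.43, 169.43], [-51.17, 129.36], [1.28, 143.12], [-76.62, 256.62], [0, 156.53], [-152.29, 152.29]. Speed limits (degrees/s): [136.94, 136.94, 159.86, 180, 180, 180].

## Interface

Orientations are given as [roll, pitch, yaw] about the fixed x, y, z axes, in that order (R = Rz(yaw) Ry(pitch) Rx(roll)).
In Python, from bench import r gives the robot as it stands.
- The arm moves only by the tool apply_moves, never from a script. Its argument "steps" is a list of rows, each a list of 7 numbers: the opening, from -1 (shut) to 1 (fully open), then the shift along the tool's x, y, z in mm, then the turn, a rotation vector about the tool's x, y, z in units of 5 degrees (1.0 is 5 degrees). A call has exactly 8 rows; each row shifts and turns the commanded pose from where the row before left it, along the tool's axes as they then stand; what a row does not reach is not made up. A row lasts 1/10 s, in which the tool goes at most 50 mm and 8.59 degrees, less where a joint would pass 70% of its speed; a pose out of reach is approached as far as the arm can. A call is refused whole if a number of a shift passes 50 or a number of a turn 1, either way. A call with a gripper value outside its range is refused whole. The fingers move at their own pace and stop on an object; "squeeze" is the grip in N (left out, the last holds). Time passes only in rows, so rows that do not move let the fingers close, or fill a call up. It gives the time, the measured TCP pose, the force, the opening and the grip force at its end, in the units of the state.
- r.sense(): the state, without advancing time (a new reading comes with each control period).
- r.snapshot(name): name is "side" or "top"; returns a dict with "color" (384x512x3 uint8, blue, green, red), "depth" (384x512 float32, mm along the optical axis (not along the pixel's ray), 0 where there is no reading), "mtx" (3x3 intrinsics, pixels), "T" (4x4, takes a point from camera to world coordinates). Camera axes: x right, y down, z forward; pixel columns grow to the right and rows downward; lengths in mm; the calibration is good to about 2 mm. A picture is of the moment at which its call begins.
- r.hand_in(): hands the job in; it is judged then, once.
The state is a dict: "time": time; "joint_pos": joint angles; "qd": joint speeds; "joint_efforts": joint torques, N m; "tool_pos": TCP position; "tcp_rot": TCP orientation; "ft_force": force on the tool from outside, world axes, zero at the start; "wrist_torque": the same for the moment, N m; "finger_gap": finger opening in mm; "grip_force": force on a finger pad.
Only numpy, scipy, OpenCV 4.12 (cv2) and the standard library are available. Lean on these libraries where they do the work, as an engineer would, in place of code of your own. Each camera call takes 0.05 s, during which the arm holds its last target. There are 200 camera calls.

## Task

Unlock the pantry's grey lock box: swing the cam lever on its lid round to its stop, so that the spring-loaded keyhole cover slides open, then take the key out of its wooden block and push it fully home in the lock (the pins are sticky, a little jiggling helps). Once it is home, turn the key clockwise, as seen from above, a quarter to its stop; the lock springs back if let go, so finish while still gripping the key, fully home and turned. Leave the jug, bottle, sugar bowl and brush where they are.

Things in the scene. Friction and masses are not known exactly. Their poses are not given: they have to be found in the camera images.
- lockbox: Grey steel box fixed to the shelf, 180 (x) x 200 (y) x 80 mm high; origin at the centre of its underside, z up. On its flat lid: the brass lock cylinder at x +25, y -45 mm, flush with the lid in a round bezel (37 mm inside, 48 outside, 2 high), two guide rails 4 mm high along y, the keyhole cover and the cam lever.
- lever_hub (a point): The cam lever's vertical hinge axis, at the height of the lid's top; box frame x -35, y -20.5 mm, axes parallel to the box's. The hub is 24 mm across and 18 mm high.
- lever_grip (a point): On the axis of the upright black round post (14 mm diameter) at the end of the cam lever, 65 mm from the hub axis and 30 mm above the lid; the post's top is 43 mm above the lid. A flat steel arm 12 mm wide (9 to 17 mm above the lid) joins post and hub.
- cam_lever (a joint): Angle of the lever (rad). 0 = locked, arm pointing from the hub along the box's +y; grows anticlockwise seen from above to a stop at 1.5, arm along the box's -x. Starts at 0 to 0.15. Friction holds it (about 2 N at the post), it stays where left. Its tail, across the hub, blocks the cover until about 0.8.
- cover (a joint): Position (m) of the sliding keyhole cover, an aluminium plate 46 x 44 mm, top 8 mm above the lid, with a small lug 14.5 mm above the lid. 0 = over the keyhole; a light spring (2 N) slides it along the box's +y to 0.06 (open) by itself once the lever is swung round.
- keyway (a point): Centre of the keyhole's mouth, level with the lid. It turns with the cylinder: x along the slot, z up; at cylinder angle 0 the axes are the box's. Slot 17.5 (x) x 7.5 (y) mm, 36 mm deep, same turned by half a turn. Two sprung sticky pins stand 3 mm into it 12 and 21 mm down; pushing the key past them takes about 5 to 15 N.
- plug (a joint): Angle of the lock cylinder (rad), growing clockwise seen from above, 0 at rest, stop at 1.5 (about a quarter turn). A spring drives it back to 0 (0.025 N m at 0, 0.1 N m at the stop). With the key in, there is about 0.1 rad of play between key and slot.
- key: Steel key standing upright, blade down, 74 mm long, 70 g. Origin at the blade's tip, z up, x along its width. Blade 16 (x) x 6 (y) mm, z 0 to 30, rounded tip; collar 24 x 12, z 30 to 36; flat bow (grip) 32 x 10, z 36 to 74. Same turned by half a turn. Fully home the collar sits on the cylinder's face, the tip 30 mm below it.
- key_block: Fixed light wooden block 60 x 60 x 40 mm high, origin at the centre of its underside, with a slot 17.5 (x) x 7.5 (y) mm at its centre in which the key stands, the collar resting on the block's top.
- jug: Small white ceramic jug, loose, about 76 mm across and 85 mm high with a side handle to y +62 mm; origin at the centre of its underside.
- amber_bottle: Empty amber glass bottle, loose, 62 mm diameter, 160 mm high; origin at the centre of its underside.
- sugar_bowl: Stainless sugar bowl with a hinged lid, loose, 92 mm diameter, 80 mm high; origin at the centre of its underside.
- brush: Purple silicone brush lying on the shelf, loose, 200 mm long along its x, 34 mm wide; origin at the middle of its underside.

How it is judged:
By the outcome, as a careful person would: the job done as asked, in the order asked, and still so for the second after the job is handed in, while the arm keeps its last pose, push and grip.
It also fails if it takes over 64 s, if anything falls off the work surface, if the arm or the gripper's body presses on something with over 40 N, if the wrist force passes 120 N, or if a joint passes its speed limit or range.

## Working session

There is one attempt and no reset: what is moved stays moved. The work goes in short steps, Python scripts to look and compute and a tool call to move; the robot and the scene stay as the last step left them, time stands still between calls to the robot, and variables do not carry over. Pictures are saved under pics/ and viewed, at most 10 in all, crops included, and the job is handed in when it is done.

Besides the shell and the picture viewer there is one more tool, called after ">>>" by a JSON object that holds its "method" and its "body". apply_moves: Moves the arm, as the interface text tells. Its arguments: {"type":"object","properties":{"steps":{"type":"array"},"squeeze":{"type":"number"}},"required":["steps"]}

```bash
mkdir -p pics; ls; python3 - <<'E'
from bench import r
import cv2,numpy as np
s=r.sense();print(s)
for n in("top","side"):
    d=r.snapshot(n);cv2.imwrite(f"pics/{n}0.png",d["color"]);np.savez(f"{n}0.npz",**d);print(n,d["mtx"].round(1).tolist(),d["T"].round(3).tolist())
E
```

```text
pics
{'time': 0.0, 'joint_pos': array([ 6.21437367e+01,  7.51520648e+00,  8.53312109e+01,  6.94719503e-04,
        8.72598696e+01, -4.89049213e+00]), 'qd': array([-0.03913042,  0.11019258, -0.02898102, -0.03652555, -0.04067971,
        0.02929896]), 'joint_efforts': array([-1.05841405e-04, -5.69388199e+01, -5.00559890e+01, -2.20665838e-04,
        1.45754145e-02, -4.71458043e-05]), 'tool_pos': array([233.79983845, 551.97290567, 230.22487939]), 'tcp_rot': array([-1.79894159e+02, -9.75245832e-03,  1.57034186e+02]), 'ft_force': array([-0.62679708, -0.73897975,  0.92896557]), 'wrist_torque': array([-0.02465928,  0.00820255, -0.04235701]), 'grip_force': 0.0, 'finger_gap': 85.63593198692635}
top [[493.7, 0.0, 267.0], [0.0, 493.7, 183.2], [0.0, 0.0, 1.0]] [[-0.015, -0.998, 0.064, 509.343], [-1.0, 0.016, 0.013, 55.898], [-0.014, -0.064, -0.998, 1543.607], [0.0, 0.0, 0.0, 1.0]]
side [[388.7, 0.0, 252.1], [0.0, 388.7, 192.3], [0.0, 0.0, 1.0]] [[-0.987, -0.115, 0.11, 461.314], [-0.159, 0.669, -0.726, 877.715], [0.01, -0.735, -0.678, 836.736], [0.0, 0.0, 0.0, 1.0]]
```

View pics/top0.png

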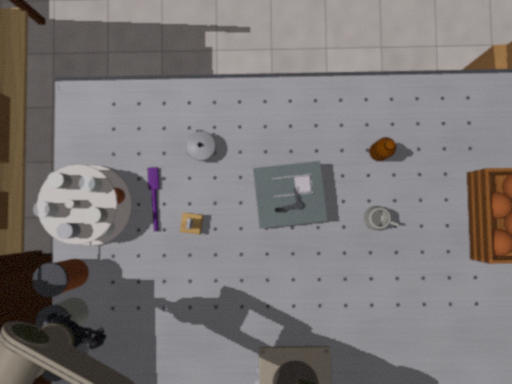

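View pics/side0.png

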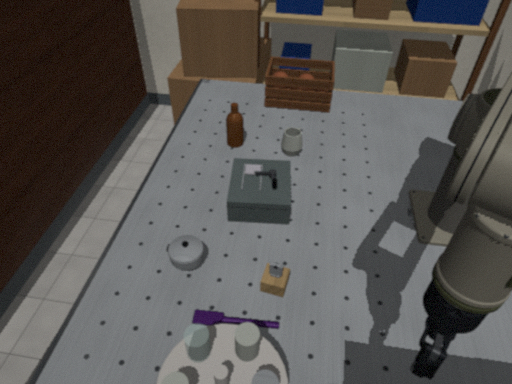

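The top view shows the lock box at about (290,195), with the cover at (303,184) and the lever post at (280,210). The block and key are at (191,223) and the brush at (154,200). In the side view the box is at (260,190) and the block at (275,278).

```bash
cat > h.py <<'E'
import numpy as np,cv2
def load(n): return dict(np.load(n))
def plane(d,uv,z):
    uv=np.atleast_2d(uv).astype(float);K=d["mtx"];T=d["T"]
    ray=np.c_[(uv-K[:2,2])/K[0,0],np.ones(len(uv))]@T[:3,:3].T;o=T[:3,3]
    return o+ray*((z-o[2])/ray[:,2])[:,None]
def cloud(d):
    h,w=d["depth"].shape;v,u=np.mgrid[:h,:w];K=d["mtx"];Z=d["depth"]
    P=np.stack([(u-K[0,2])/K[0,0]*Z,(v-K[1,2])/K[1,1]*Z,Z],-1);return P@d["T"][:3,:3].T+d["T"][:3,3]
def proj(d,p):
    q=(np.atleast_2d(p)-d["T"][:3,3])@d["T"][:3,:3];return q[:,:2]/q[:,2:]*d["mtx"][0,0]+d["mtx"][:2,2]
E
python3 - <<'E'
from h import *
im=[]
for n,boxes in(("top",[(245,150,90),(166,198,50)]),("side",[(215,145,90),(250,250,50)])):
    d=load(n+"0.npz");P=cloud(d)
    for (x,y,s) in boxes: im.append(cv2.resize(d["color"][y:y+s,x:x+s],(300,300),interpolation=cv2.INTER_CUBIC))
    for nm,(x,y,s),lo,hi in(("box",boxes[0],70,86),("blk",boxes[1],33,46)):
        m=np.zeros(d["depth"].shape,bool);m[y:y+s,x:x+s]=1
        m&=(P[...,2]>lo)&(P[...,2]<hi)&(d["depth"]>0)
        c=max(cv2.findContours(m.astype('uint8'),0,1)[0],key=cv2.contourArea)
        z=np.median(P[m][:,2]);W=plane(d,c[:,0],z)[:,:2].astype('f4')
        print(n,nm,m.sum(),"z",z,cv2.minAreaRect(W))
    Q=P[boxes[1][1]:boxes[1][1]+50,boxes[1][0]:boxes[1][0]+50].reshape(-1,3);k=Q[Q[:,2]>55];print("key pts",len(k),k.mean(0) if len(k) else 0, k.max(0) if len(k) else 0)
    Q=P[boxes[0][1]:boxes[0][1]+90,boxes[0][0]:boxes[0][0]+90].reshape(-1,3);k=Q[Q[:,2]>108];print("post pts",len(k),k.mean(0) if len(k) else 0)
cv2.imwrite("pics/crops.png",np.vstack([np.hstack(im[:2]),np.hstack(im[2:])]))
E
```

```text
top box 3541 z 80.34767513612724 ((569.3280639648438, 10.49798583984375), (180.19174194335938, 199.90501403808594), 5.421852111816406)
top blk 309 z 40.65755462655716 ((487.2051696777344, 311.9278869628906), (60.56401062011719, 59.979400634765625), 81.10132598876953)
key pts 58 [490.13218723 275.42307794 282.13352323] [ 509.34320485  317.23462038 1543.60680137]
post pts 46 [514.91754959  53.81555123 987.77416409]
side box 2536 z 79.55866663411109 ((568.6285400390625, 14.568138122558594), (178.63079833984375, 212.47811889648438), 5.436363697052002)
side blk 410 z 39.52618819525276 ((486.57830810546875, 312.5828552246094), (64.6343002319336, 60.645877838134766), 81.40072631835938)
key pts 148 [484.33637856 359.48072657 135.78799638] [501.90080949 877.71539382 836.73639054]
post pts 67 [489.42363022 495.40638885 504.32315504]
```

View pics/crops.png

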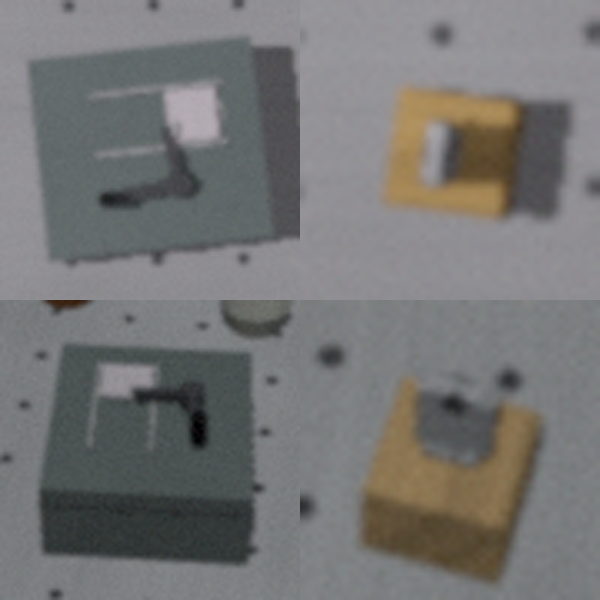

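Crops: the cover is at top px ~(303,184), the hub at ~(299,205) and the post at ~(277,210). The key's width runs along the block's edge, at a yaw of about -9°. Next I'll locate the post and plan the approach.

```bash
cat >> h.py <<'E'
C=np.array([569.0,11.0]);YAW=5.42
def box(x,y):
    a=np.radians(YAW);return C+np.array([x*np.cos(a)-y*np.sin(a),x*np.sin(a)+y*np.cos(a)])
def rows(start,goals,step=40,turn=5):
    """start/goals: x,y,z,psi (tool down). goals: tuples (x,y,z,psi,open). prints rows"""
    cur=np.array(start,float);out=[]
    for g in goals:
        g=np.array(g,float);n=int(max(np.ceil(np.linalg.norm(g[:3]-cur[:3])/step),np.ceil(abs(g[3]-cur[3])/turn-1e-6),1))
        d=(g[:4]-cur)/n
        for i in range(n):
            p=np.radians(cur[3]);x=np.array([np.cos(p),np.sin(p)]);y=np.array([np.sin(p),-np.cos(p)])
            out.append([g[4],round(x@d[:2],1),round(y@d[:2],1),round(-d[2],1),0,0,round(-d[3]/5,2)]);cur=cur+d
    print(len(out));[print(o) for o in out];return out
def state():
    from bench import r
    s=r.sense();print({k:np.round(s[k],2).tolist() for k in("time","tool_pos","tcp_rot","ft_force","wrist_torque","finger_gap","grip_force")});return s,[*s["tool_pos"],s["tcp_rot"][2]%360]
E
python3 - <<'E'
from h import *
for n,(x,y,s) in(("top",(245,150,90)),("side",(215,145,90))):
    d=load(n+"0.npz");g=d["color"][y:y+s,x:x+s].max(2);print(np.sort(g.ravel())[:40:8])
    m=(g<42).astype('uint8');N,l,st,c=cv2.connectedComponentsWithStats(m)
    for i in range(1,N):
        if st[i,4]>8: print(n,st[i],c[i]+[x,y],plane(d,c[i]+[x,y],118 if n=="top" else 105))
h=box(-35,-20.5);print("hub",h)
for a in(0,.075,.15):
    t=np.radians(95.42)+a;q=h+65*np.array([np.cos(t),np.sin(t)]);print(a,q,[proj(load(n+"0.npz"),[[*q,z] for z in(97,123)]).round(1).tolist() for n in("top","side")])
E
```

```text
[35 45 50 56 61]
[ 0 10 15 21 30]
side [47 28 10  4 16] [267.     174.0625] [[549.51077961   9.20247518 105.        ]]
side [57 33  5 11 49] [274. 183.] [[524.64918858  45.05281513 105.        ]]
hub [536.09282751 -12.71429946]
0 [529.95319893  51.99508905] [[[275.3, 207.6], [275.4, 207.5]], [[271.7, 186.5], [272.1, 179.6]]]
0.075 [525.12180301  51.35313862] [[[275.6, 209.3], [275.6, 209.2]], [[273.4, 186.5], [273.9, 179.6]]]
0.15 [520.35209017  50.35097774] [[[276.0, 210.9], [276.0, 210.9]], [[275.1, 186.5], [275.6, 179.6]]]
```

```bash
python3 - <<'E'
from h import *
s,p=state()
rows(p,[(524.2,51.2,200,100.5,-.2)],step=43);
rows((524.2,51.2,200,100.5),[(524.2,51.2,94,100.5,-.2)],step=30)
E
```

```text
{'time': 0.1, 'tool_pos': [233.84, 552.02, 230.33], 'tcp_rot': [-179.9, -0.01, 157.04], 'ft_force': [0.39, 0.45, -0.48], 'wrist_torque': [-0.04, 0.01, 0.01], 'finger_gap': 85.38, 'grip_force': 0.0}
14
[np.float64(-0.2), np.float64(-33.1), np.float64(-24.8), np.float64(2.2), 0, 0, np.float64(0.81)]
[np.float64(-0.2), np.float64(-34.7), np.float64(-22.5), np.float64(2.2), 0, 0, np.float64(0.81)]
[np.float64(-0.2), np.float64(-36.2), np.float64(-20.0), np.float64(2.2), 0, 0, np.float64(0.81)]
[np.float64(-0.2), np.float64(-37.5), np.float64(-17.4), np.float64(2.2), 0, 0, np.float64(0.81)]
[np.float64(-0.2), np.float64(-38.7), np.float64(-14.7), np.float64(2.2), 0, 0, np.float64(0.81)]
[np.float64(-0.2), np.float64(-39.6), np.float64(-11.9), np.float64(2.2), 0, 0, np.float64(0.81)]
[np.float64(-0.2), np.float64(-40.3), np.float64(-9.1), np.float64(2.2), 0, 0, np.float64(0.81)]
[np.float64(-0.2), np.float64(-40.9), np.float64(-6.2), np.float64(2.2), 0, 0, np.float64(0.81)]
[np.float64(-0.2), np.float64(-41.2), np.float64(-3.3), np.float64(2.2), 0, 0, np.float64(0.81)]
[np.float64(-0.2), np.float64(-41.3), np.float64(-0.4), np.float64(2.2), 0, 0, np.float64(0.81)]
[np.float64(-0.2), np.float64(-41.3), np.float64(2.5), np.float64(2.2), 0, 0, np.float64(0.81)]
[np.float64(-0.2), np.float64(-41.0), np.float64(5.4), np.float64(2.2), 0, 0, np.float64(0.81)]
[np.float64(-0.2), np.float64(-40.5), np.float64(8.3), np.float64(2.2), 0, 0, np.float64(0.81)]
[np.float64(-0.2), np.float64(-39.8), np.float64(11.1), np.float64(2.2), 0, 0, np.float64(0.81)]
4
[np.float64(-0.2), np.float64(0.0), np.float64(0.0), np.float64(26.5), 0, 0, np.float64(-0.0)]
[np.float64(-0.2), np.float64(0.0), np.float64(0.0), np.float64(26.5), 0, 0, np.float64(-0.0)]
[np.float64(-0.2), np.float64(0.0), np.float64(0.0), np.float64(26.5), 0, 0, np.float64(-0.0)]
[np.float64(-0.2), np.float64(0.0), np.float64(0.0), np.float64(26.5), 0, 0, np.float64(-0.0)]
```

>>> {"method": "apply_moves", "body": {"steps": [[-0.2,-33.1,-24.8,2.2,0,0,0.81],[-0.2,-34.7,-22.5,2.2,0,0,0.81],[-0.2,-36.2,-20,2.2,0,0,0.81],[-0.2,-37.5,-17.4,2.2,0,0,0.81],[-0.2,-38.7,-14.7,2.2,0,0,0.81],[-0.2,-39.6,-11.9,2.2,0,0,0.81],[-0.2,-40.3,-9.1,2.2,0,0,0.81],[-0.2,-40.9,-6.2,2.2,0,0,0.81]], "squeeze": 40}}

```text
time: 0.9
tool_pos: [400.1, 264.5, 213.3]
tcp_rot: [-180.0, -0.0, 124.5]
ft_force: [1.1, 0.3, 1.1]
finger_gap: 34.0
grip_force: 0.0
```

>>> {"method": "apply_moves", "body": {"steps": [[-0.2,-41.2,-3.3,2.2,0,0,0.81],[-0.2,-41.3,-0.4,2.2,0,0,0.81],[-0.2,-41.3,2.5,2.2,0,0,0.81],[-0.2,-41,5.4,2.2,0,0,0.81],[-0.2,-40.5,8.3,2.2,0,0,0.81],[-0.2,-39.8,11.1,2.2,0,0,0.81],[-0.2,0,0,0,0,0,0],[-0.2,0,0,0,0,0,0]]}}

```text
time: 1.7
tool_pos: [523.6, 50.5, 199.8]
tcp_rot: [-179.9, -0.0, 100.2]
ft_force: [-1.5, 0.2, -0.3]
finger_gap: 34.0
grip_force: 0.0
```

>>> {"method": "apply_moves", "body": {"steps": [[-0.2,0.6,0.6,26.5,0,0,0],[-0.2,0,0,26.5,0,0,0],[-0.2,0,0,26.5,0,0,0],[-0.2,0,0,26.5,0,0,0],[-0.2,0,0,0,0,0,0],[-0.2,0,0,0,0,0,0],[-0.2,-0.25,-5.7,0,0,0,-1],[-0.2,-0.25,-5.7,0,0,0,-1]]}}

```text
time: 2.5
tool_pos: [514.6, 49.6, 97.0]
tcp_rot: [179.8, 0.1, 110.6]
ft_force: [0.5, 0.2, 0.3]
finger_gap: 34.0
grip_force: 0.0
```

>>> {"method": "apply_moves", "body": {"steps": [[-0.2,-0.25,-5.7,0,0,0,-1],[-0.2,-0.25,-5.7,0,0,0,-1],[-0.2,-0.25,-5.7,0,0,0,-1],[-0.2,-0.25,-5.7,0,0,0,-1],[-0.2,-0.25,-5.7,0,0,0,-1],[-0.2,-0.25,-5.7,0,0,0,-1],[-0.2,-0.25,-5.7,0,0,0,-1],[-0.2,-0.25,-5.7,0,0,0,-1]]}}

```text
time: 3.3
tool_pos: [480.6, 20.8, 97.2]
tcp_rot: [179.8, 0.2, 150.6]
ft_force: [0.4, 4.1, 0.6]
finger_gap: 34.1
grip_force: 1.5
```

>>> {"method": "apply_moves", "body": {"steps": [[-0.2,-0.25,-5.7,0,0,0,-1],[-0.2,-0.25,-5.7,0,0,0,-1],[-0.2,-0.25,-5.7,0,0,0,-1],[-0.2,-0.25,-5.7,0,0,0,-1],[-0.2,-0.25,-5.7,0,0,0,-1],[-0.2,-0.25,-5.7,0,0,0,-1],[-0.2,0,-4,0,0,0,0],[-0.2,0,-4,0,0,0,0]]}}

```text
time: 4.1
tool_pos: [471.5, -20.5, 96.1]
tcp_rot: [180.0, 0.1, -179.8]
ft_force: [-1.3, 2.5, 1.5]
finger_gap: 34.5
grip_force: 1.3
```

```bash
python3 - <<'E'
from h import *
from bench import r
state()
d=r.snapshot("side");np.savez("side1.npz",**d);e=r.snapshot("top");np.savez("top1.npz",**e)
cv2.imwrite("pics/c1.png",np.hstack([cv2.resize(d["color"][145:235,215:305],(400,400),interpolation=2),cv2.resize(e["color"][150:240,245:335],(400,400),interpolation=2)]))
E
```

```text
{'time': 4.1, 'tool_pos': [471.54, -20.5, 96.08], 'tcp_rot': [179.99, 0.13, -179.78], 'ft_force': [-1.31, 2.48, 1.49], 'wrist_torque': [0.51, 0.27, 0.01], 'finger_gap': 34.46, 'grip_force': 1.33}
```

View pics/c1.png

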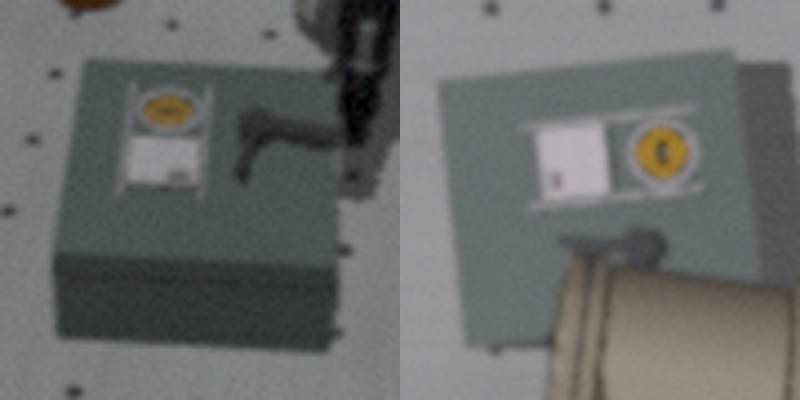

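The cover is open: the brass cylinder is visible at about (160,110) in the left crop and (662,153) in the right one. I'll press a little further to make sure the lever reaches its stop.

>>> {"method": "apply_moves", "body": {"steps": [[-0.2,0,-2,0,0,0,0],[-0.2,0,-2,0,0,0,0],[-0.2,0,-1,0,0,0,0],[-0.2,0,-1,0,0,0,0],[-0.2,0,-1,0,0,0,0],[-0.2,0,-1,0,0,0,0],[-0.2,0,-1,0,0,0,0],[-0.2,0,0,0,0,0,0]]}}

```text
time: 5.0
tool_pos: [470.7, -28.0, 94.4]
tcp_rot: [179.8, -0.0, -179.7]
ft_force: [1.0, 11.8, 1.0]
finger_gap: 34.1
grip_force: 5.7
```

```bash
python3 - <<'E'
from h import *
print("nominal keyway",box(25,-45))
for n in("top1","side1"):
    d=load(n+".npz");hsv=cv2.cvtColor(d["color"],40);m=((hsv[...,0]>15)&(hsv[...,0]<35)&(hsv[...,1]>110)).astype('uint8')
    b=np.zeros_like(m);x,y=(245,150) if "top" in n else (215,145);b[y:y+90,x:x+90]=1;m&=b
    m=cv2.morphologyEx(m,3,np.ones((5,5)));c=max(cv2.findContours(m,0,1)[0],key=cv2.contourArea)
    (e,ax,_)=cv2.fitEllipse(cv2.convexHull(c));print(n,m.sum(),e,ax,plane(d,[e],80))
E
```

```text
nominal keyway [598.13873844 -31.43741182]
top1 89 (303.7505187988281, 183.87991333007812) (10.226041793823242, 10.293455123901367) [[599.34214231 -33.49194651  80.        ]]
side1 44 (252.50881958007812, 169.47537231445312) (5.169253826141357, 9.018362998962402) [[599.17030322 -34.55321115  80.        ]]
```

```bash
python3 - <<'E'
from h import *
s,p=state()
rows(p,[(p[0],p[1]+9,p[2],180,-.2),(p[0],p[1]+9,200,180,-.2),(487,312.2,150,171.2,-.2)],step=44);
E
```

```text
{'time': 5.0, 'tool_pos': [470.71, -27.99, 94.43], 'tcp_rot': [179.82, -0.0, -179.65], 'ft_force': [1.0, 11.83, 0.96], 'wrist_torque': [1.8, -0.07, 0.03], 'finger_gap': 34.13, 'grip_force': 5.74}
12
[np.float64(-0.2), np.float64(-0.1), np.float64(9.0), np.float64(-0.0), 0, 0, np.float64(0.07)]
[np.float64(-0.2), np.float64(0.0), np.float64(0.0), np.float64(-35.2), 0, 0, np.float64(-0.0)]
[np.float64(-0.2), np.float64(0.0), np.float64(0.0), np.float64(-35.2), 0, 0, np.float64(-0.0)]
[np.float64(-0.2), np.float64(0.0), np.float64(0.0), np.float64(-35.2), 0, 0, np.float64(-0.0)]
[np.float64(-0.2), np.float64(-2.0), np.float64(41.4), np.float64(6.2), 0, 0, np.float64(0.22)]
[np.float64(-0.2), np.float64(-1.2), np.float64(41.4), np.float64(6.2), 0, 0, np.float64(0.22)]
[np.float64(-0.2), np.float64(-0.4), np.float64(41.4), np.float64(6.2), 0, 0, np.float64(0.22)]
[np.float64(-0.2), np.float64(0.4), np.float64(41.4), np.float64(6.2), 0, 0, np.float64(0.22)]
[np.float64(-0.2), np.float64(1.1), np.float64(41.4), np.float64(6.2), 0, 0, np.float64(0.22)]
[np.float64(-0.2), np.float64(1.9), np.float64(41.4), np.float64(6.2), 0, 0, np.float64(0.22)]
[np.float64(-0.2), np.float64(2.7), np.float64(41.4), np.float64(6.2), 0, 0, np.float64(0.22)]
[np.float64(-0.2), np.float64(3.5), np.float64(41.3), np.float64(6.2), 0, 0, np.float64(0.22)]
```

>>> {"method": "apply_moves", "body": {"steps": [[-0.2,-0.1,9,0,0,0,0.07],[-0.2,0,0,-35.2,0,0,0],[-0.2,0,0,-35.2,0,0,0],[-0.2,0,0,-35.2,0,0,0],[-0.2,-2,41.4,6.2,0,0,0.22],[-0.2,-1.2,41.4,6.2,0,0,0.22],[-0.2,-0.4,41.4,6.2,0,0,0.22],[-0.2,0.4,41.4,6.2,0,0,0.22]]}}

```text
time: 5.8
tool_pos: [478.7, 146.0, 175.1]
tcp_rot: [-180.0, 0.0, 175.5]
ft_force: [1.0, 0.1, -0.3]
finger_gap: 33.9
grip_force: 0.0
```

>>> {"method": "apply_moves", "body": {"steps": [[-0.2,1.1,41.4,6.2,0,0,0.22],[-0.2,1.9,41.4,6.2,0,0,0.22],[-0.2,2.7,41.4,6.2,0,0,0.22],[-0.2,3.5,41.3,6.2,0,0,0.22],[-0.2,0,0,0,0,0,0],[-0.2,0,0,0,0,0,0],[-0.2,0,0,0,0,0,0],[-0.2,0,0,0,0,0,0]]}}

```text
time: 6.6
tool_pos: [487.5, 309.3, 150.8]
tcp_rot: [-180.0, 0.0, 171.1]
ft_force: [-0.5, 0.6, 0.5]
finger_gap: 34.6
grip_force: 0.0
```

```bash
python3 - <<'E'
from h import *
s,p=state()
rows(p,[(487,312.2,150,171.2,-.2),(487,312.2,50,171.2,-.2)],step=25);
d=load("top0.npz");g=d["color"][198:248,166:216];hsv=cv2.cvtColor(g,40);P=cloud(d)[198:248,166:216]
m=(hsv[...,1]<70)&(hsv[...,2]>150)&(P[...,2]>60);ys,xs=np.nonzero(m)
print(len(xs), plane(d,[[xs.mean()+166,ys.mean()+198]],84))
if len(xs)>4: print(cv2.minAreaRect(plane(d,np.c_[xs+166,ys+198],84)[:,:2].astype('f4')))
E
```

```text
{'time': 6.6, 'tool_pos': [487.46, 309.25, 150.79], 'tcp_rot': [-179.99, 0.03, 171.11], 'ft_force': [-0.52, 0.61, 0.53], 'wrist_torque': [-0.01, 0.05, -0.01], 'finger_gap': 34.61, 'grip_force': 0.0}
5
[np.float64(-0.2), np.float64(0.9), np.float64(2.8), np.float64(0.8), 0, 0, np.float64(-0.02)]
[np.float64(-0.2), np.float64(0.0), np.float64(0.0), np.float64(25.0), 0, 0, np.float64(-0.0)]
[np.float64(-0.2), np.float64(0.0), np.float64(0.0), np.float64(25.0), 0, 0, np.float64(-0.0)]
[np.float64(-0.2), np.float64(0.0), np.float64(0.0), np.float64(25.0), 0, 0, np.float64(-0.0)]
[np.float64(-0.2), np.float64(0.0), np.float64(0.0), np.float64(25.0), 0, 0, np.float64(-0.0)]
23 [[495.89576807 316.18820427  84.        ]]
((515.3724365234375, 329.7807922363281), (68.34683227539062, 82.40811157226562), 89.85417175292969)
```

>>> {"method": "apply_moves", "body": {"steps": [[-0.2,0.9,2.8,0.8,0,0,-0.02],[-0.2,0,0,25,0,0,0],[-0.2,0,0,25,0,0,0],[-0.2,0,0,25,0,0,0],[-0.2,0,0,25,0,0,0],[-0.2,0,0,0,0,0,0],[-0.2,0,0,0,0,0,0],[-0.2,0,0,0,0,0,0]]}}

```text
time: 7.4
tool_pos: [487.9, 313.7, 51.7]
tcp_rot: [179.9, 0.1, 171.3]
ft_force: [-0.4, 0.0, 0.2]
finger_gap: 34.2
grip_force: 0.0
```

>>> {"method": "apply_moves", "body": {"steps": [[-1,0,0,0,0,0,0],[-1,0,0,0,0,0,0],[-1,0,0,0,0,0,0],[-1,0,0,0,0,0,0],[-1,0,0,0,0,0,0],[-1,0,0,0,0,0,0],[-1,0,0,0,0,0,0],[-1,0,0,0,0,0,0]], "squeeze": 30}}

```text
time: 8.2
tool_pos: [487.5, 311.5, 51.2]
tcp_rot: [-179.8, 0.1, 171.3]
ft_force: [-2.2, -10.4, 8.8]
finger_gap: 9.6
grip_force: 30.2
```

```bash
python3 - <<'E'
from h import *
state()
E
```

```text
{'time': 8.2, 'tool_pos': [487.46, 311.45, 51.19], 'tcp_rot': [-179.84, 0.08, 171.27], 'ft_force': [-2.16, -10.4, 8.77], 'wrist_torque': [-2.08, 0.43, -0.04], 'finger_gap': 9.62, 'grip_force': 30.21}
```

>>> {"method": "apply_moves", "body": {"steps": [[-1,0,-1,-1,0,0,0],[-1,0,-1,-1,0,0,0],[-1,0,0,0,0,0,0],[-1,0,0,0,0,0,0],[-1,0,0,0,0,0,0],[-1,0,0,0,0,0,0],[-1,0,0,0,0,0,0],[-1,0,0,0,0,0,0]], "squeeze": 30}}

```text
time: 9.0
tool_pos: [486.7, 311.3, 51.9]
tcp_rot: [180.0, 0.0, 171.3]
ft_force: [2.5, -3.1, 2.3]
finger_gap: 9.4
grip_force: 29.8
```

```bash
python3 - <<'E'
from h import *
state()
E
```

```text
{'time': 9.0, 'tool_pos': [486.65, 311.28, 51.88], 'tcp_rot': [179.99, 0.03, 171.29], 'ft_force': [2.48, -3.13, 2.27], 'wrist_torque': [-0.66, -0.33, 0.02], 'finger_gap': 9.41, 'grip_force': 29.82}
```

>>> {"method": "apply_moves", "body": {"steps": [[-1,0,-0.6,0,0,0,0],[-1,0,0,0,0,0,0],[-1,0,0,-5,0,0,0],[-1,0,0,-15,0,0,0],[-1,0,0,-30,0,0,0],[-1,0,0,-30,0,0,0],[-1,0,0,-30,0,0,0],[-1,0,0,0,0,0,0]], "squeeze": 80}}

```text
time: 9.8
tool_pos: [488.3, 312.3, 166.9]
tcp_rot: [179.7, 0.3, 171.3]
ft_force: [0.8, 0.6, 0.3]
finger_gap: 8.9
grip_force: 79.7
```

```bash
python3 - <<'E'
from h import *
s,p=state()
rows(p,[(598.9,-33.3,150,185.4,-1)],step=30);
E
```

```text
{'time': 9.8, 'tool_pos': [488.25, 312.34, 166.89], 'tcp_rot': [179.72, 0.31, 171.3], 'ft_force': [0.78, 0.55, 0.31], 'wrist_torque': [-0.04, -0.03, -0.04], 'finger_gap': 8.88, 'grip_force': 79.74}
13
[np.float64(-1.0), np.float64(-12.4), np.float64(-25.0), np.float64(1.3), 0, 0, np.float64(-0.22)]
[np.float64(-1.0), np.float64(-12.0), np.float64(-25.2), np.float64(1.3), 0, 0, np.float64(-0.22)]
[np.float64(-1.0), np.float64(-11.5), np.float64(-25.4), np.float64(1.3), 0, 0, np.float64(-0.22)]
[np.float64(-1.0), np.float64(-11.0), np.float64(-25.7), np.float64(1.3), 0, 0, np.float64(-0.22)]
[np.float64(-1.0), np.float64(-10.5), np.float64(-25.9), np.float64(1.3), 0, 0, np.float64(-0.22)]
[np.float64(-1.0), np.float64(-10.0), np.float64(-26.1), np.float64(1.3), 0, 0, np.float64(-0.22)]
[np.float64(-1.0), np.float64(-9.5), np.float64(-26.2), np.float64(1.3), 0, 0, np.float64(-0.22)]
[np.float64(-1.0), np.float64(-9.0), np.float64(-26.4), np.float64(1.3), 0, 0, np.float64(-0.22)]
[np.float64(-1.0), np.float64(-8.5), np.float64(-26.6), np.float64(1.3), 0, 0, np.float64(-0.22)]
[np.float64(-1.0), np.float64(-8.0), np.float64(-26.7), np.float64(1.3), 0, 0, np.float64(-0.22)]
[np.float64(-1.0), np.float64(-7.5), np.float64(-26.9), np.float64(1.3), 0, 0, np.float64(-0.22)]
[np.float64(-1.0), np.float64(-7.0), np.float64(-27.0), np.float64(1.3), 0, 0, np.float64(-0.22)]
[np.float64(-1.0), np.float64(-6.5), np.float64(-27.2), np.float64(1.3), 0, 0, np.float64(-0.22)]
```

>>> {"method": "apply_moves", "body": {"steps": [[-1,-12.4,-25,1.3,0,0,-0.22],[-1,-12,-25.2,1.3,0,0,-0.22],[-1,-11.5,-25.4,1.3,0,0,-0.22],[-1,-11,-25.7,1.3,0,0,-0.22],[-1,-10.5,-25.9,1.3,0,0,-0.22],[-1,-10,-26.1,1.3,0,0,-0.22],[-1,-9.5,-26.2,1.3,0,0,-0.22],[-1,-9,-26.4,1.3,0,0,-0.22]]}}

```text
time: 10.6
tool_pos: [553.6, 97.3, 149.8]
tcp_rot: [180.0, -0.1, -179.9]
ft_force: [0.8, 0.8, -1.9]
finger_gap: 8.9
grip_force: 79.7
```

>>> {"method": "apply_moves", "body": {"steps": [[-1,-8.5,-26.6,1.3,0,0,-0.22],[-1,-8,-26.7,1.3,0,0,-0.22],[-1,-7.5,-26.9,1.3,0,0,-0.22],[-1,-7,-27,1.3,0,0,-0.22],[-1,-6.5,-27.2,1.3,0,0,-0.22],[-1,0,0,0,0,0,0],[-1,0,0,0,0,0,0],[-1,0,0,0,0,0,0]]}}

```text
time: 11.4
tool_pos: [596.6, -33.8, 144.0]
tcp_rot: [179.9, -0.1, -174.4]
ft_force: [-0.2, 0.0, -0.8]
finger_gap: 8.9
grip_force: 79.7
```

```bash
python3 - <<'E'
from h import *
from bench import r
d=r.snapshot("side");np.savez("side2.npz",**d);e=r.snapshot("top");np.savez("top2.npz",**e)
cv2.imwrite("pics/c2.png",np.hstack([cv2.resize(d["color"][125:205,205:285],(400,400),interpolation=2),cv2.resize(e["color"][150:230,265:345],(400,400),interpolation=2)]))
s,p=state()
rows(p,[(598.9,-33.3,135,185.4,-1)],step=30);
E
```

```text
{'time': 11.5, 'tool_pos': [596.91, -33.66, 144.47], 'tcp_rot': [179.97, -0.03, -174.35], 'ft_force': [0.68, -0.39, -1.3], 'wrist_torque': [-0.04, 0.03, -0.03], 'finger_gap': 9.05, 'grip_force': 79.7}
1
[np.float64(-1.0), np.float64(-2.0), np.float64(0.2), np.float64(9.5), 0, 0, np.float64(0.05)]
```

View pics/c2.png

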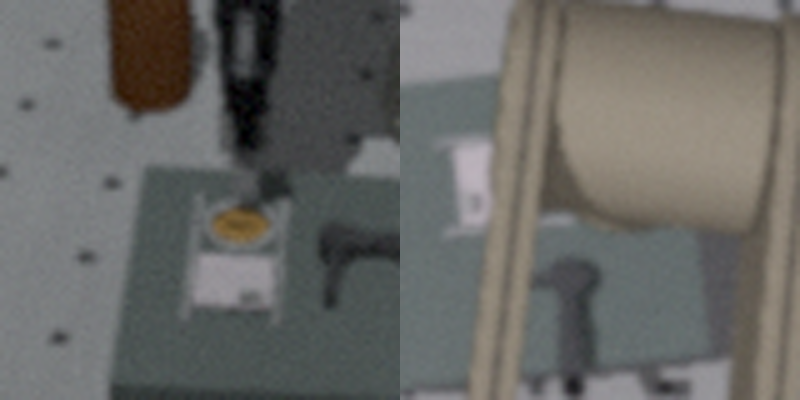

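Left crop: the key hangs just above the brass disc, whose centre is at (242,224), with its tip near (247,205), so it is nearly aligned. I'll descend until it touches.

>>> {"method": "apply_moves", "body": {"steps": [[-1,-2,0.2,9,0,0,0.05],[-1,0,0,6,0,0,0],[-1,0,0,4,0,0,0],[-1,0,0,1,0,0,0],[-1,0,0,1,0,0,0],[-1,0,0,1,0,0,0],[-1,0,0,0,0,0,0],[-1,0,0,0,0,0,0]]}}

```text
time: 12.3
tool_pos: [599.4, -34.5, 123.0]
tcp_rot: [-180.0, 0.0, -174.7]
ft_force: [-0.2, -0.1, -1.4]
finger_gap: 9.1
grip_force: 79.7
```

```bash
python3 - <<'E'
from h import *
state()
print(proj(load("side2.npz"),[[596.9,-33.7,102],[596.9,-33.7,127],[599,-33.5,80]]))
E
```

```text
{'time': 12.3, 'tool_pos': [599.42, -34.47, 123.02], 'tcp_rot': [-179.99, 0.02, -174.66], 'ft_force': [-0.17, -0.05, -1.35], 'wrist_torque': [0.02, 0.0, 0.03], 'finger_gap': 9.1, 'grip_force': 79.7}
[[253.2828423  164.09852645]
 [253.38322678 157.52272095]
 [252.50938595 169.69671599]]
```

>>> {"method": "apply_moves", "body": {"steps": [[-1,0,0,1,0,0,0],[-1,0,0,1,0,0,0],[-1,0,0,1,0,0,0],[-1,0,0,0,0,0,0],[-1,0,0,0,0,0,0],[-1,0,0,0,0,0,0],[-1,0,0,0,0,0,0],[-1,0,0,0,0,0,0]]}}

```text
time: 13.1
tool_pos: [599.3, -34.4, 119.9]
tcp_rot: [-180.0, 0.0, -174.7]
ft_force: [-0.2, -0.4, -0.6]
finger_gap: 9.0
grip_force: 79.7
```

>>> {"method": "apply_moves", "body": {"steps": [[-1,0,0,1,0,0,0],[-1,0,0,1,0,0,0],[-1,0,0,1,0,0,0],[-1,0,0,0,0,0,0],[-1,0,0,0,0,0,0],[-1,0,0,0,0,0,0],[-1,0,0,0,0,0,0],[-1,0,0,0,0,0,0]]}}

```text
time: 13.9
tool_pos: [599.3, -34.4, 116.8]
tcp_rot: [-180.0, 0.0, -174.7]
ft_force: [-0.5, 0.2, -0.9]
finger_gap: 9.4
grip_force: 79.7
```

>>> {"method": "apply_moves", "body": {"steps": [[-1,0,0,1,0,0,0],[-1,0,0,1,0,0,0],[-1,0,0,1,0,0,0],[-1,0,0,1,0,0,0],[-1,0,0,1,0,0,0],[-1,0,0,0,0,0,0],[-1,0,0,0,0,0,0],[-1,0,0,0,0,0,0]]}}

```text
time: 14.7
tool_pos: [599.3, -34.4, 111.9]
tcp_rot: [-180.0, 0.0, -174.7]
ft_force: [-0.1, 1.2, -0.4]
finger_gap: 9.0
grip_force: 79.7
```

>>> {"method": "apply_moves", "body": {"steps": [[-1,0,0,1,0,0,0],[-1,0,0,1,0,0,0],[-1,0,0,1,0,0,0],[-1,0,0,1,0,0,0],[-1,0,0,1,0,0,0],[-1,0,0,0,0,0,0],[-1,0,0,0,0,0,0],[-1,0,0,0,0,0,0]]}}

```text
time: 15.5
tool_pos: [599.5, -33.8, 107.9]
tcp_rot: [180.0, 0.0, -174.6]
ft_force: [-3.8, 2.4, 7.1]
finger_gap: 9.0
grip_force: 81.4
```

```bash
python3 - <<'E'
from h import *
state()
E
```

```text
{'time': 15.5, 'tool_pos': [599.51, -33.78, 107.9], 'tcp_rot': [179.95, 0.04, -174.65], 'ft_force': [-3.77, 2.36, 7.11], 'wrist_torque': [0.65, 0.76, 0.02], 'finger_gap': 9.0, 'grip_force': 81.38}
```

>>> {"method": "apply_moves", "body": {"steps": [[-1,0.6,0.4,1,0,0,0],[-1,0,0.3,1,0,0,0],[-1,0,-0.6,0.5,0,0,0],[-1,0,0.6,0.5,0,0,0],[-1,0,-0.6,0.5,0,0,0],[-1,0,0.3,0.5,0,0,0],[-1,0,0,0,0,0,0],[-1,0,0,0,0,0,0]]}}

```text
time: 16.3
tool_pos: [599.3, -33.8, 103.6]
tcp_rot: [180.0, 0.1, -174.7]
ft_force: [-1.2, 3.0, 4.4]
finger_gap: 8.9
grip_force: 80.7
```

```bash
python3 - <<'E'
from h import *
state()
E
```

```text
{'time': 16.3, 'tool_pos': [599.25, -33.75, 103.56], 'tcp_rot': [179.98, 0.08, -174.66], 'ft_force': [-1.16, 2.95, 4.43], 'wrist_torque': [0.57, 0.07, -0.04], 'finger_gap': 8.9, 'grip_force': 80.71}
```

Past pin 1. I'll keep pushing with a small jiggle.

>>> {"method": "apply_moves", "body": {"steps": [[-1,0.2,0.8,1,0,0,0],[-1,0,-0.6,1,0,0,0],[-1,0,0.6,1,0,0,0],[-1,0,-0.6,1,0,0,0],[-1,0,0.6,1,0,0,0],[-1,0,-0.3,1,0,0,0],[-1,0,0,0,0,0,0],[-1,0,0,0,0,0,0]]}}

```text
time: 17.1
tool_pos: [599.6, -33.9, 100.3]
tcp_rot: [-179.9, 0.2, -174.7]
ft_force: [-9.1, 1.2, 23.0]
finger_gap: 8.9
grip_force: 83.9
```

```bash
python3 - <<'E'
from h import *
state()
E
```

```text
{'time': 17.1, 'tool_pos': [599.59, -33.92, 100.25], 'tcp_rot': [-179.94, 0.16, -174.66], 'ft_force': [-9.14, 1.22, 22.98], 'wrist_torque': [0.23, 1.79, 0.0], 'finger_gap': 8.92, 'grip_force': 83.87}
```

>>> {"method": "apply_moves", "body": {"steps": [[-1,1,0.3,0,0,0,0],[-1,0.6,-0.6,0,0,0,0.3],[-1,-0.6,0.6,0,0,0,-0.6],[-1,0.6,-0.6,0,0,0,0.6],[-1,-0.6,0.6,0,0,0,-0.6],[-1,0.3,0,0,0,0,0.3],[-1,0,0,0,0,0,0],[-1,0,0,0,0,0,0]]}}

```text
time: 17.9
tool_pos: [598.8, -34.0, 99.0]
tcp_rot: [-179.9, 0.2, -174.7]
ft_force: [-0.7, 0.3, 11.1]
finger_gap: 9.1
grip_force: 81.7
```

```bash
python3 - <<'E'
from h import *
state()
E
```

```text
{'time': 17.9, 'tool_pos': [598.8, -34.03, 99.04], 'tcp_rot': [-179.92, 0.22, -174.67], 'ft_force': [-0.69, 0.33, 11.1], 'wrist_torque': [-0.1, 0.17, 0.03], 'finger_gap': 9.07, 'grip_force': 81.7}
```

Moving again, and the side forces have gone. I'll continue.

>>> {"method": "apply_moves", "body": {"steps": [[-1,0.4,-0.4,1,0,0,0.3],[-1,-0.4,0.8,1,0,0,-0.6],[-1,0.4,-0.8,1,0,0,0.6],[-1,-0.4,0.8,1,0,0,-0.6],[-1,0.4,-0.8,1,0,0,0.6],[-1,-0.4,0.4,1,0,0,-0.3],[-1,0,0,0,0,0,0],[-1,0,0,0,0,0,0]]}}

```text
time: 18.7
tool_pos: [598.1, -34.2, 91.3]
tcp_rot: [-179.9, 0.1, -174.7]
ft_force: [3.2, -2.7, 2.7]
finger_gap: 8.9
grip_force: 80.3
```

```bash
python3 - <<'E'
from h import *
state()
E
```

```text
{'time': 18.7, 'tool_pos': [598.11, -34.23, 91.33], 'tcp_rot': [-179.92, 0.11, -174.7], 'ft_force': [3.18, -2.73, 2.72], 'wrist_torque': [-0.66, -0.6, -0.03], 'finger_gap': 8.89, 'grip_force': 80.28}
```

>>> {"method": "apply_moves", "body": {"steps": [[-1,-0.4,-0.4,1,0,0,0.3],[-1,0,0.4,1,0,0,-0.6],[-1,0,-0.4,0.5,0,0,0.6],[-1,0,0.4,0.5,0,0,-0.6],[-1,0,-0.4,0,0,0,0.6],[-1,0,0.2,0,0,0,-0.3],[-1,0,0,0,0,0,0],[-1,0,0,0,0,0,0]]}}

```text
time: 19.5
tool_pos: [598.5, -34.3, 91.1]
tcp_rot: [-179.9, 0.1, -174.7]
ft_force: [-8.9, -2.2, 23.9]
finger_gap: 9.2
grip_force: 83.7
```

```bash
python3 - <<'E'
from h import *
state()
E
```

```text
{'time': 19.5, 'tool_pos': [598.52, -34.25, 91.08], 'tcp_rot': [-179.93, 0.11, -174.71], 'ft_force': [-8.91, -2.15, 23.91], 'wrist_torque': [-0.42, 1.63, 0.06], 'finger_gap': 9.18, 'grip_force': 83.69}
```

>>> {"method": "apply_moves", "body": {"steps": [[-1,0.3,0.2,-1.5,0,0,0],[-1,0,0,0,0,0,1],[-1,0,0,0,0,0,1],[-1,0,0,0,0,0,1],[-1,0,0,0,0,0,1],[-1,0,0,0,0,0,1],[-1,0,0,0,0,0,0],[-1,0,0,0,0,0,0]]}}

```text
time: 20.3
tool_pos: [598.5, -33.6, 91.2]
tcp_rot: [180.0, 0.1, 160.3]
ft_force: [-0.8, 0.3, 12.6]
finger_gap: 9.0
grip_force: 81.9
```

```bash
python3 - <<'E'
from h import *
state()
E
```

```text
{'time': 20.3, 'tool_pos': [598.55, -33.56, 91.22], 'tcp_rot': [179.96, 0.15, 160.28], 'ft_force': [-0.81, 0.29, 12.63], 'wrist_torque': [-0.04, 0.25, -0.01], 'finger_gap': 8.96, 'grip_force': 81.88}
```

>>> {"method": "apply_moves", "body": {"steps": [[-1,0,0,0,0,0,1],[-1,0,0,0,0,0,1],[-1,0,0,0,0,0,1],[-1,0,0,0,0,0,1],[-1,0,0,0,0,0,1],[-1,0,0,0,0,0,1],[-1,0,0,0,0,0,1],[-1,0,0,0,0,0,1]]}}

```text
time: 21.1
tool_pos: [599.4, -32.9, 91.3]
tcp_rot: [179.8, 0.1, 120.1]
ft_force: [4.2, 2.4, 9.3]
finger_gap: 8.9
grip_force: 81.3
```

```bash
python3 - <<'E'
from h import *
state()
E
```

```text
{'time': 21.1, 'tool_pos': [599.36, -32.86, 91.26], 'tcp_rot': [179.76, 0.09, 120.1], 'ft_force': [4.17, 2.38, 9.28], 'wrist_torque': [0.51, -0.63, 0.08], 'finger_gap': 8.85, 'grip_force': 81.33}
```

>>> {"method": "apply_moves", "body": {"steps": [[-1,0,0.7,0,0,0,1],[-1,0,0,0,0,0,1],[-1,0,0,0,0,0,1],[-1,0,0,0,0,0,1],[-1,0,0,0,0,0,0.6],[-1,0,0,0,0,0,0],[-1,0,0,0,0,0,0],[-1,0,0,0,0,0,0]]}}

```text
time: 21.9
tool_pos: [600.0, -32.6, 91.2]
tcp_rot: [179.7, 0.0, 97.3]
ft_force: [3.8, 1.8, 9.8]
finger_gap: 8.7
grip_force: 81.3
```

```bash
python3 - <<'E'
from h import *
state()
E
```

```text
{'time': 21.9, 'tool_pos': [600.05, -32.64, 91.24], 'tcp_rot': [179.73, 0.01, 97.31], 'ft_force': [3.78, 1.83, 9.77], 'wrist_torque': [0.31, -0.66, 0.09], 'finger_gap': 8.73, 'grip_force': 81.29}
```

>>> {"method": "apply_moves", "body": {"steps": [[-1,0,0,0,0,0,0.4],[-1,0,0,0,0,0,0.4],[-1,0,0,0,0,0,0.4],[-1,0,0,0,0,0,0],[-1,0,0,0,0,0,0],[-1,0,0,0,0,0,0],[-1,0,0,0,0,0,0],[-1,0,0,0,0,0,0]]}}

```text
time: 22.7
tool_pos: [600.2, -32.7, 91.3]
tcp_rot: [179.7, -0.0, 91.3]
ft_force: [5.7, 1.7, 7.9]
finger_gap: 9.0
grip_force: 81.2
```

```bash
python3 - <<'E'
from h import *
state()
E
```

```text
{'time': 22.7, 'tool_pos': [600.21, -32.69, 91.25], 'tcp_rot': [179.71, -0.02, 91.31], 'ft_force': [5.68, 1.71, 7.89], 'wrist_torque': [0.38, -0.84, 0.21], 'finger_gap': 9.01, 'grip_force': 81.21}
```

>>> {"method": "apply_moves", "body": {"steps": [[-1,0,0.5,0.5,0,0,0.4],[-1,0,0,0,0,0,0.4],[-1,0,0,0,0,0,0],[-1,0,0,0,0,0,0],[-1,0,0,0,0,0,0],[-1,0,0,0,0,0,0],[-1,0,0,0,0,0,0],[-1,0,0,0,0,0,0]]}}

```text
time: 23.5
tool_pos: [600.5, -32.7, 91.2]
tcp_rot: [179.7, -0.0, 87.4]
ft_force: [2.1, 1.9, 12.4]
finger_gap: 9.1
grip_force: 82.2
```

```bash
python3 - <<'E'
from h import *
from bench import r
state()
d=r.snapshot("side");cv2.imwrite("pics/c3.png",cv2.resize(d["color"][110:300,150:340],(570,570),interpolation=2))
E
```

```text
{'time': 23.5, 'tool_pos': [600.46, -32.73, 91.25], 'tcp_rot': [179.74, -0.02, 87.35], 'ft_force': [2.06, 1.87, 12.37], 'wrist_torque': [0.25, -0.22, 0.66], 'finger_gap': 9.14, 'grip_force': 82.23}
```

View pics/c3.png

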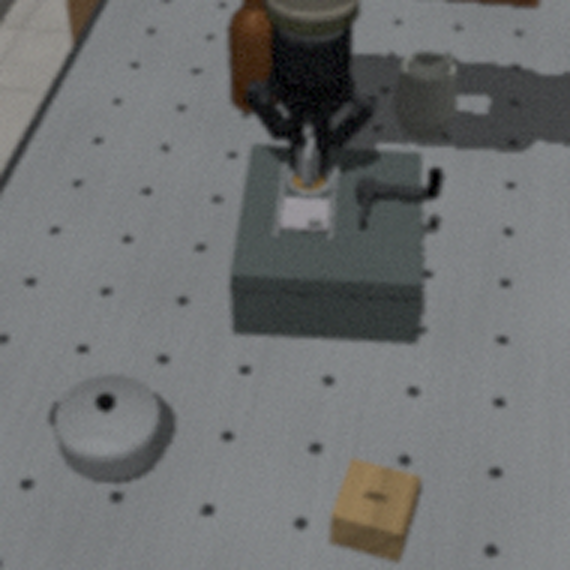

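The key is seated in the lock at about (308,170) and the wooden block is empty at (375,510). The lever is round and the jug, bottle and bowl have not moved. The turning torque has climbed to 0.66 N m, so the key is at the stop with 12 N of downward push.

```bash
python3 - <<'E'
from bench import r
print(r.hand_in())
E
```

```text
the job is handed in; nothing more can be done
None
```

I handed the job in at about 23.5 s: the lever is at its stop, the cover is open, and the key is fully home and turned to its stop with the gripper still holding it. The jug, bottle and sugar bowl look undisturbed; I did not re-check the brush, but the arm stayed clear of it.

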